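# Clear the desk charger and unclip its battery pack

## Robot

A 6-joint arm with a two-finger parallel gripper is mounted at the origin on a cart in front of the work surface, level with it; the furniture and walls round the work are solid. World frame = base frame: x ahead of the robot, y to its left, z up, the work surface at z = 0. Lengths are in m, angles in rad, forces in N, time in s.
With the tool pointing down it reaches from about 0.35 to 0.85 m from the base axis. Payload 8.1 kg.
Tool frame: the origin (TCP) lies at the centre of the arm's flange, where the gripper is bolted on; the fingertips stand 186 mm ahead of it and the grasp point (between the pads) lies 167 mm ahead of it; z points along the fingers, y is the line along which they close (so a half turn about z gives the same grasp; the last joint's range is limited). The gripper opens to 93 mm and grips with 3 to 60 N. Pads are 15 mm wide; open, the fingers measure 128 mm over their backs; the gripper's body (75 mm by 188 mm) begins 65 mm behind the grasp point.
Start: joints at [1.162, 0.13, 1.488, -0, 1.523, -0.085], TCP at [0.191, 0.569, 0.405] pointing down, gripper open.
Joint ranges: [-2.96, 2.96], [-0.89, 2.26], [0.02, 2.5], [-1.34, 4.48], [0, 2.73], [-2.66, 2.66]. Speed limits (rad/s): [2.39, 2.39, 2.79, 3.14, 3.14, 3.14].

## Interface

Orientations are given as a rotation vector (axis times angle).
In Python, from plant import read_state, read_camera, camera_params, robot gives the robot as it stands.
- The arm moves only by the tool carry_out, never from a script. Its argument "targets" is a list of rows, each an object of numbers: "hand": the opening in per cent of the stroke, from 0 (shut) to 100 (fully open); "x", "y", "z": the shift along the tool's x, y, z in m; "ax", "ay", "az": the turn, a rotation vector about the tool's x, y, z in rad. In form: [{"hand": .., "x": .., "y": .., "z": .., "ax": .., "ay": .., "az": ..}, ...]. A call has 1 to 8 rows; each row is the pose to reach, as a shift and turn from the pose commanded when the call began, along the tool's axes at that moment; what a row does not reach only later rows make up. A row lasts 1/8 s, in which the tool goes at most 62.5 mm and 10.7 degrees, less where a joint would pass 70% of its speed; a pose out of reach is approached as far as the arm can. A call with a gripper value outside its range is refused whole. The fingers move at their own pace and stop on an object; "newtons" is the grip in N (left out, the last holds). Time passes only in rows, so rows that repeat a pose let the fingers close. It gives the time, the measured TCP pose, the force, the opening and the grip force at its end, in the units of the state.
- read_state(): the state, without advancing time (a new reading comes with each control period).
- read_camera(name): name is "scene" or "top" or "wrist"; returns (picture, depth): 384x512x3 uint8, blue, green, red; 384x512 float32, m along the optical axis (not along the pixel's ray), 0 where there is no reading.
- camera_params(name): a dict with "fx", "fy", "cx", "cy" (pixels), "position" and "rotation" of the camera in the world. Camera axes: x right, y up, looking along -z (the intrinsics and any distortion apply to the point x, -y, -z); pixel columns grow to the right and rows downward; lengths in m; the calibration is good to about 2 mm. A picture is of the moment at which its call begins: read the wrist's pose just before it. camera_params takes no time and is no camera call; for the wrist camera it gives the pose at the moment of the call.
- robot.close_job(): hands the job in; it is judged then, once.
The state is a dict: "t": time; "q": joint angles; "dq": joint speeds; "joint_torque": joint torques, N m; "tool_pos": TCP position; "orientation": TCP orientation; "force": force on the tool from outside, world axes, zero at the start; "wrist_torque": the same for the moment, N m; "opening": finger opening in m; "gripper_force": force on a finger pad.
Only numpy, scipy, OpenCV 4.12 (cv2) and the standard library are available. Lean on these libraries where they do the work, as an engineer would, in place of code of your own. Each camera call takes 0.05 s, during which the arm holds its last target. There are 200 camera calls.

## Task

The battery pack in the desk charger is charged, but a carton and a tin have been left on the charger against its two release catches. Stack them squarely on the closed blue case where it stands, first the orange carton lying lengthwise along the case, then the round tin in the middle of the carton; then squeeze the pack's two teal side catches together, draw the pack straight up out of the charger and finish still holding it upright by its catches, its underside at least 10 cm above the charger's deck, ready to hand over. Leave everything else on the desk where it is.

Things in the scene. Friction and masses are not known exactly. Their poses are not given: they have to be found in the camera images.
- charger: White desk charger fixed to the desk, a block 110 mm (x) by 176 mm (y) by 38 mm high; its top is the flat deck. Origin: centre of its underside, on the desk. In the middle a pocket (mouth 45.6 mm in x, 52 mm in y, floor 8 mm above the origin) holds the pack. The deck beside the pocket carries carton and tin, one at +y, one at -y, either way round. Its front (-x) has a dark window with green lights.
- pack: Dark grey battery pack, 0.17 to 0.31 kg; above the deck 44 mm (x) by 40 mm (y); 75 mm high. Origin: centre of its underside, axes parallel to the charger's. Seated, the origin is 8 mm above the charger's, the pack stands 45 mm out of the deck and has 0.8 mm play in the pocket; it must rise 30 mm straight up to come out, and cannot while either catch is out.
- catch_left (a joint): Sprung catch at the pack's +y side: 0 = out (latched), 0.007 m = fully pressed in (-y); spring 1.8 N at 0, 6 N fully in. A press of 4 mm frees its hook, so a squeeze must be centred on the pack within 2 mm. Its teal button is 22 mm wide (x), from 33 to 60 mm above the pack's origin (3 to 30 mm above the deck when seated); outer face at y = +30 mm (+23 mm pressed).
- catch_right (a joint): The same catch mirrored, at the pack's -y side (outer face at y = -30 mm; pressed in toward +y): the two buttons are 60 mm across, 46 mm when both are fully pressed.
- carton: Small orange closed carton, 30 mm (x) by 66 mm (y) by 22 mm high, 0.05 kg. Origin: centre of its underside. It starts lying on the charger's deck beside one of the catches, its long side along the charger's x, some 7 to 15 mm from the catch, so it is best gripped by its two ends (66 mm).
- tin: Round tin, cream lid and whitish base, 40 mm diameter, 18 mm high, 0.05 kg. Origin: centre of its underside. It starts standing on the charger's deck beside the other catch, 2 to 10 mm from it, so it is best gripped with the fingers fore and aft (along the charger's x).
- case: Closed blue case, 50 mm (x) by 66 mm (y) by 30 mm high, 0.25 kg, loose on the desk to the right of the charger; the lid stays shut. Origin: underside, 1 mm in +x from the middle. Behind it to the right stands a fixed tall instrument, 0.6 m high (world x over 0.55, y -0.24 to -0.46, eyepiece barrel 0.47 m up): keep the arm clear of it.
- case_top (a point): Centre of the case's flat top, 30 mm above the desk, with the case's axes.
- gel_bottle: White gel bottle, 44 mm wide, 85 mm high, standing; bystander. Origin: centre of its underside.
- drops_blue: Drop bottle with blue cap, 27 mm wide, 68 mm high, standing; bystander. Origin: centre of its underside.
- drops_red: Drop bottle with red cap, 25 mm wide, 62 mm high, standing; bystander. Origin: centre of its underside.
- loupe: Black stand magnifier, 36 mm wide, 26 mm high; bystander. Origin: centre of its underside.
- pen: Ball pen lying near the desk's front edge, 145 mm along its y; bystander. Origin: underside of the middle.
- lens_red: Trial lens in a metal rim with a red tab, 38 by 53 by 9 mm, lying; bystander. Origin: underside of the middle.
- lens_black: Trial lens in a brass rim with a black tab, 38 by 53 by 9 mm, lying; bystander. Origin: underside of the middle.
- stamp: Rubber stamp with a brown handle, 22 by 45 by 58 mm, standing; bystander. Origin: centre of its underside.
Not all that is in view belongs to the job. Leave any red look-alike of the pack alone.

How it is judged:
On the way, in this order (a step that is already met when the one before it is completed fails the run):
1. the carton lies squarely on the case and is let go (horizontal distance between carton and case_top below 0.01 m and z of carton in the frame of case_top between -0.004 and 0.004 m and angle between the y axis of carton and the y axis of case, either way round below 0.17 rad and angle between carton's own z axis and vertical below 0.08 rad and contact force between the fingers and carton below 0.05 N and linear speed of carton below 0.02 m/s), for 0.2 s.
2. the tin stands on the middle of the carton and is let go (horizontal distance between carton and case_top below 0.01 m and z of carton in the frame of case_top between -0.004 and 0.004 m and angle between the y axis of carton and the y axis of case, either way round below 0.17 rad and angle between each of carton, tin's own z axis and vertical below 0.08 rad and horizontal distance between tin and carton below 0.01 m and z of tin in the frame of carton between 0.018 and 0.026 m and contact force between the fingers and tin below 0.05 N and linear speed of tin below 0.02 m/s), for 0.2 s.
At the end, for the whole second after the job is handed in: Pack held still and upright (11 deg) by both catches (each in over 3 mm), underside 9.5 cm or more above the deck, not touching the charger; carton on the case within 10 mm of centre and 10 deg of lengthwise, tin within 10 mm of the carton's centre, both flat and let go; case moved under 4 cm (all of step 2 and z of pack in the frame of charger above 0.133 m and angle between pack's own z axis and vertical below 0.2 rad and contact force between the fingers and pack above 2 N and contact force between pack and charger below 0.05 N and value of joint each of catch_left, catch_right above 0.003 m and linear speed of each of pack, carton below 0.02 m/s and distance of case from where it was at the start of the episode below 0.04 m and contact force between the fingers and carton below 0.05 N); the arm keeps its last pose, push and grip.
It fails at once if one of the bottles is knocked more than 4 cm out of its place (distance of any of gel_bottle, drops_blue, drops_red from where it was at the start of the episode above 0.04 m).
It fails at once if the stand magnifier or the pen is knocked more than 4 cm out of its place (distance of any of loupe, pen from where it was at the start of the episode above 0.04 m).
It fails at once if the stamp or a trial lens is knocked more than 4 cm out of its place (distance of any of stamp, lens_red, lens_black from where it was at the start of the episode above 0.04 m).
It also fails if it takes over 64 s, if anything falls off the work surface, if the arm or the gripper's body presses on something with over 40 N, if the wrist force passes 120 N, or if a joint passes its speed limit or range.

## Working session

There is one attempt and no reset: what is moved stays moved. The work goes in short steps, Python scripts to look and compute and a tool call to move; the robot and the scene stay as the last step left them, time stands still between calls to the robot, and variables do not carry over. Pictures are saved under pics/ and viewed, at most 10 in all, crops included, and the job is handed in when it is done.

Besides the shell and the picture viewer there is one more tool, called as a command line: name --argument value ..., lists and objects as JSON in quotes. carry_out: Moves the arm, as the interface text tells. Its arguments: {"type":"object","properties":{"targets":{"type":"array","items":{"type":"object","properties":{"hand":{"type":"number"},"x":{"type":"number"},"y":{"type":"number"},"z":{"type":"number"},"ax":{"type":"number"},"ay":{"type":"number"},"az":{"type":"number"}}}},"newtons":{"type":"number"}},"required":["targets"]}

```bash
ls; mkdir -p pics; cat > h.py <<'E'
import numpy as np, cv2
from scipy.spatial.transform import Rotation as R
from plant import read_state, read_camera, camera_params, robot
def look(name):
    p=camera_params(name); im,d=read_camera(name); return p,im,d
def pts(p,d):
    v,u=np.mgrid[0:d.shape[0],0:d.shape[1]]
    c=np.stack([(u-p['cx'])/p['fx']*d,-(v-p['cy'])/p['fy']*d,-d],-1)
    return c@np.array(p['rotation']).reshape(3,3).T+np.array(p['position'])
def ray(p,u,v,z):
    c=np.array([(u-p['cx'])/p['fx'],-(v-p['cy'])/p['fy'],-1]); r=np.array(p['rotation']).reshape(3,3)@c
    o=np.array(p['position']); return o+r*(z-o[2])/r[2]
E
python3 - <<'E'
from h import *
for n in('top','scene'):
    p,im,d=look(n); cv2.imwrite(f'pics/{n}0.png',im); np.savez(n+'0.npz',im=im,d=d)
    print({k:np.round(v,3).tolist() if not isinstance(v,str) else v for k,v in p.items()}, (d==0).mean())
s=read_state(); print({k:np.round(v,3).tolist() for k,v in s.items()})
E
```

```text
pics
{'fx': 420.001, 'fy': 420.001, 'cx': 252.188, 'cy': 185.297, 'position': [0.316, -0.05, 1.317], 'rotation': [0.146, -0.132, -1.548]} 0.0996246337890625
{'fx': 468.141, 'fy': 468.141, 'cx': 254.795, 'cy': 184.879, 'position': [-0.359, -0.544, 1.101], 'rotation': [0.694, -0.419, -1.02]} 0.030583699544270832
{'t': 0.1, 'q': [1.162, 0.131, 1.489, 0.0, 1.523, -0.085], 'dq': [0.0, -0.002, -0.003, 0.002, 0.0, 0.001], 'joint_torque': [0.001, -56.135, -49.309, 0.077, 0.029, -0.0], 'tool_pos': [0.191, 0.569, 0.404], 'orientation': [-0.506, -3.1, 0.002], 'force': [0.112, -0.357, 0.494], 'wrist_torque': [0.014, -0.003, 0.014], 'gripper_force': 0.0, 'opening': 0.093}
```

Rotation is a rotation vector; fix the helper.

```bash
sed -i "s/np.array(p\['rotation'\]).reshape(3,3)/R.from_rotvec(p['rotation']).as_matrix()/g" h.py; python3 - <<'E'
from h import *
im=cv2.imread('pics/top0.png'); d=np.load('top0.npz')['d']; p=camera_params('top')
P=pts(p,d); print(np.round(P[::60,::80],3)[...,:].tolist())
cv2.imwrite('pics/top0b.png',cv2.resize(im,(768,576),interpolation=cv2.INTER_CUBIC))
E
```

```text
[[[1.121, 0.782, 0.105], [1.122, 0.523, 0.11], [1.023, 0.228, 0.263], [1.012, 0.004, 0.283], [1.015, -0.213, 0.283], [0.85, -0.338, 0.531], [1.118, -0.726, 0.142]], [[1.121, 1.033, -0.311], [1.118, 0.69, -0.295], [0.903, 0.247, 0.145], [0.977, 0.014, 0.005], [0.985, -0.255, -0.002], [0.718, -0.333, 0.53], [0.956, -0.751, 0.071]], [[0.841, 0.964, -0.256], [1.011, 0.866, -0.746], [0.764, 0.271, 0.001], [0.77, 0.009, -0.004], [0.767, -0.25, 0.019], [0.603, -0.339, 0.497], [0.789, -0.786, -0.02]], [[0.556, 0.78, -0.009], [0.7, 0.844, -0.761], [0.553, 0.245, 0.061], [0.557, 0.001, 0.061], [0.569, -0.248, 0.023], [0.557, -0.47, 0.104], [0.316, -0.05, 1.317]], [[0.391, 1.205, -0.75], [0.399, 0.81, -0.747], [0.374, 0.249, -0.001], [0.378, -0.001, -0.001], [0.383, -0.25, -0.002], [0.387, -0.495, 0.009], [0.316, -0.05, 1.317]], [[0.215, 0.543, 0.313], [0.115, 0.785, -0.748], [0.122, 0.402, -0.748], [0.138, 0.017, -0.66], [0.137, -0.361, -0.75], [0.154, -0.706, -0.646], [0.316, -0.05, 1.317]], [[0.158, 0.34, 0.638], [-0.156, 0.76, -0.75], [-0.15, 0.388, -0.756], [0.094, -0.019, 0.312], [-0.133, -0.358, -0.751], [0.014, -0.515, -0.099], [0.316, -0.05, 1.317]]]
```

View pics/top0b.png

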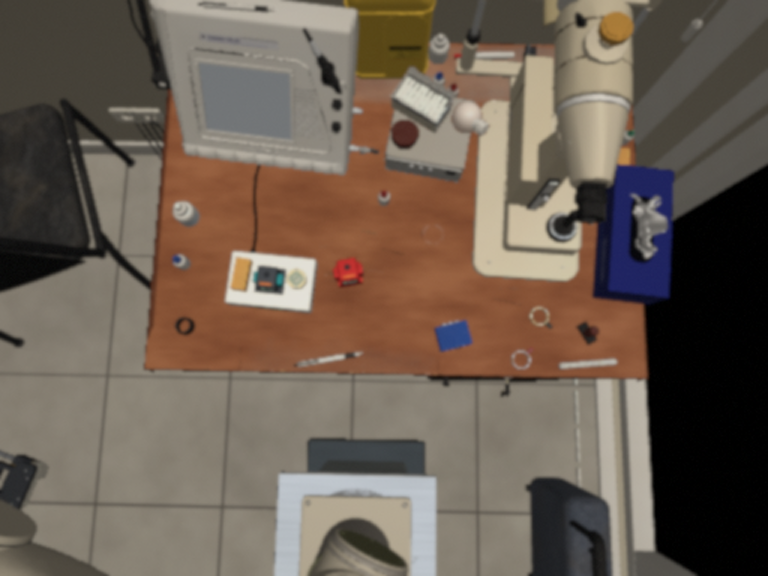

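View pics/scene0.png

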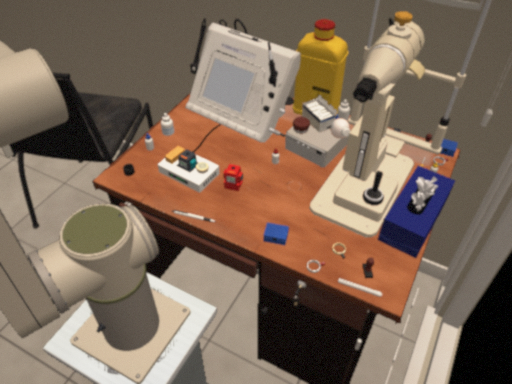

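Top view (in 768-wide pixels): the white charger is at (271,281), with the orange carton at (241,274) on +y, the dark pack with teal catches at (268,279) and the tin at (298,279) on -y. The blue case is at (453,335).

Things that could be mistaken:
- **Pack:** the dark/teal one at (268,279) or the red look-alike at (348,271). I choose (268,279).
- **Case:** the small blue case at (453,335) or the large blue box at (635,235). I choose (453,335).
- **Tin:** the one on the charger at (298,279) or the lens rims at (521,359) and (539,316). I choose (298,279).

```bash
cat > meas.py <<'E'
from h import *
def rect(p,m,z,name):
    m=cv2.morphologyEx(m.astype(np.uint8),cv2.MORPH_CLOSE,np.ones((3,3)))
    c=max(cv2.findContours(m,0,1)[0],key=cv2.contourArea)
    c=c[:,0,:]; w=np.array([ray(p,u,v,z)[:2] for u,v in c],np.float32)
    (cx,cy),(a,b),an=cv2.minAreaRect(w*1000)
    print(name,'n',int(m.sum()),'c',round(cx/1000,4),round(cy/1000,4),'size',round(a,1),round(b,1),'ang',round(an,1),'px',c.mean(0).round(0)); return cx/1000,cy/1000,a,b,an
E
python3 - <<'E'
from meas import *
for n in('top','scene'):
    f=np.load(n+'0.npz'); im,d=f['im'],f['d']; p=camera_params(n); P=pts(p,d)
    X,Y,Z=P[...,0],P[...,1],P[...,2]
    h,s,v=cv2.split(cv2.cvtColor(im,cv2.COLOR_BGR2HSV))
    near=(X>.35)&(X<.65)&(Y>.05)&(Y<.38)
    print(n)
    rect(p,near&(h>8)&(h<25)&(s>120)&(v>150)&(Z>.045),.06,'carton')
    rect(p,near&(Y>.1)&(Z>.02)&(Z<.1),.038,'charger(all high)')
    rect(p,near&(Y>.1)&(Z>.025)&(Z<.048),.038,'deck')
    rect(p,near&(Y>.1)&(Z>.066)&(Z<.1),.083,'packtop')
    rect(p,near&(h>78)&(h<100)&(s>100),.06,'teal')
    cm=(X>.3)&(X<.55)&(Y<-.1)&(Y>-.3)&(h>100)&(h<130)&(s>120)&(Z<.06)
    rect(p,cm&(Z>.02),.03,'case'); print(np.median(Z[cm]))
    rect(p,near&(h>15)&(h<40)&(s>25)&(s<130)&(v>120)&(Z>.045)&(Z<.07),.056,'tin')
im=np.load('top0.npz')['im']; cv2.imwrite('pics/crop1.png',cv2.resize(im[155:240,140:330],None,fx=4.2,fy=4.2,interpolation=cv2.INTER_CUBIC))
E
```

```text
top
carton n 183 c 0.5457 0.2439 size 27.2 60.2 ang 82.2 px [160. 182.]
charger(all high) n 2115 c 0.5386 0.1854 size 177.7 118.8 ang 84.7 px [180. 187.]
deck n 1389 c 0.5355 0.1863 size 176.2 110.7 ang 85.2 px [180. 187.]
packtop n 255 c 0.5346 0.1845 size 58.4 45.8 ang 83.9 px [178. 185.]
teal n 41 c 0.5357 0.1653 size 24.8 12.2 ang 2.7 px [186. 186.]
case n 284 c 0.431 -0.1898 size 43.6 60.9 ang 15.0 px [302. 224.]
0.029763935431371902
tin n 213 c 0.537 0.1309 size 37.2 39.9 ang 1.0 px [197. 186.]
scene
carton n 168 c 0.5404 0.2277 size 65.4 72.8 ang 81.2 px [176. 154.]
charger(all high) n 1531 c 0.5311 0.1831 size 193.3 126.0 ang 84.3 px [188. 167.]
deck n 906 c 0.53 0.1824 size 183.2 119.9 ang 86.3 px [190. 168.]
packtop n 192 c 0.5283 0.1752 size 61.3 55.5 ang 84.1 px [187. 157.]
teal n 50 c 0.5309 0.16 size 47.6 16.3 ang 33.8 px [192. 163.]
case n 299 c 0.4248 -0.197 size 54.2 60.9 ang 16.2 px [276. 232.]
0.02926687918607107
tin n 107 c 0.532 0.1266 size 48.3 35.8 ang 32.3 px [202. 167.]
```

View pics/crop1.png

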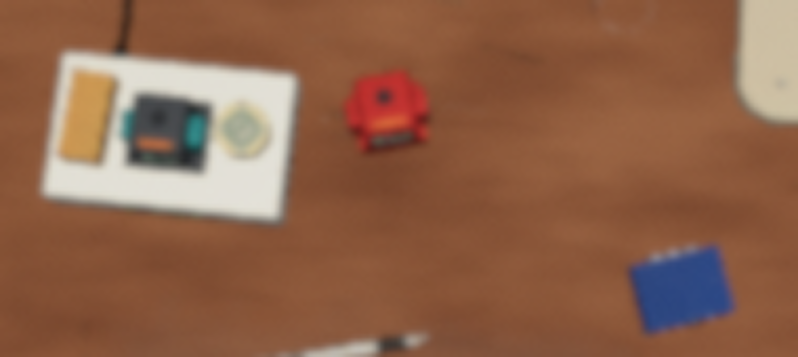

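The close crop confirms the choice: the dark pack with teal catches at crop (168,132), carton at (87,116), tin at (243,130), red look-alike at (390,112) and case at (683,290). Next I'll write the move helper.

```bash
cat > mv.py <<'E'
from h import *
def goal(x,y,zg,yawy,ref=None):
    """grasp point (x,y,zg), tool down, closing axis y at world angle yawy(deg, mod 180); prints shift & turn in tool axes"""
    s=read_state(); T=R.from_rotvec(s['orientation'])
    best=None
    for k in(0,180):
        a=np.radians(yawy+k); ya=np.array([np.cos(a),np.sin(a),0]); za=np.array([0,0,-1.]); xa=np.cross(ya,za)
        G=R.from_matrix(np.stack([xa,ya,za],1)); rv=(T.inv()*G).as_rotvec()
        if best is None or np.linalg.norm(rv)<np.linalg.norm(best): best=rv
    dp=T.inv().apply(np.array([x,y,zg+.167])-s['tool_pos'])
    print('t',round(s['t'],2),'shift',dp.round(4),'turn',best.round(4),'rows>=',round(max(np.linalg.norm(dp)/.0625,np.degrees(np.linalg.norm(best))/10.7),1),'q',np.round(s['q'],2),'open',round(s['opening'],4),'f',np.round(s['force'],1))
E
python3 - <<'E'
from mv import *
s=read_state(); print(R.from_rotvec(s['orientation']).as_matrix().round(3))
p=camera_params('wrist'); T=R.from_rotvec(s['orientation']); print(T.inv().apply(p['position']-np.array(s['tool_pos'])).round(3),(T.inv()*R.from_rotvec(p['rotation'])).as_matrix().round(2), p['fx'])
goal(.53,.19,.25,-5)
goal(.53,.19,.25,85)
E
```

```text
[[-0.948  0.318 -0.001]
 [ 0.318  0.948 -0.001]
 [ 0.    -0.002 -1.   ]]
[ 0.082 -0.     0.02 ] [[ 0.    0.95  0.3 ]
 [ 1.   -0.    0.  ]
 [ 0.    0.3  -0.95]] 273.9571387950629
t 0.1 shift [-0.442  -0.2511 -0.0128] turn [-1.4000e-03  9.0000e-04  1.3342e+00] rows>= 8.1 q [ 1.16  0.13  1.49  0.    1.52 -0.09] open 0.093 f [ 0.1 -0.4  0.5]
t 0.1 shift [-0.442  -0.2511 -0.0128] turn [-0.0015 -0.0003 -0.2366] rows>= 8.1 q [ 1.16  0.13  1.49  0.    1.52 -0.09] open 0.093 f [ 0.1 -0.4  0.5]
```

carry_out --targets '[{"hand": 100, "x": -0.44, "y": -0.25, "z": -0.01, "az": 1.334}, {"hand": 100, "x": -0.44, "y": -0.25, "z": -0.01, "az": 1.334}, {"hand": 100, "x": -0.44, "y": -0.25, "z": -0.01, "az": 1.334}, {"hand": 100, "x": -0.44, "y": -0.25, "z": -0.01, "az": 1.334}, {"hand": 100, "x": -0.44, "y": -0.25, "z": -0.01, "az": 1.334}, {"hand": 100, "x": -0.44, "y": -0.25, "z": -0.01, "az": 1.334}, {"hand": 100, "x": -0.44, "y": -0.25, "z": -0.01, "az": 1.334}, {"hand": 100, "x": -0.44, "y": -0.25, "z": -0.01, "az": 1.334}]'

```text
schema error: expected keys hand, x, y, z, ax, ay, az
```

carry_out --targets '[{"hand": 100, "x": -0.44, "y": -0.25, "z": -0.01, "ax": 0, "ay": 0, "az": 1.334}, {"hand": 100, "x": -0.44, "y": -0.25, "z": -0.01, "ax": 0, "ay": 0, "az": 1.334}, {"hand": 100, "x": -0.44, "y": -0.25, "z": -0.01, "ax": 0, "ay": 0, "az": 1.334}, {"hand": 100, "x": -0.44, "y": -0.25, "z": -0.01, "ax": 0, "ay": 0, "az": 1.334}, {"hand": 100, "x": -0.44, "y": -0.25, "z": -0.01, "ax": 0, "ay": 0, "az": 1.334}, {"hand": 100, "x": -0.44, "y": -0.25, "z": -0.01, "ax": 0, "ay": 0, "az": 1.334}, {"hand": 100, "x": -0.44, "y": -0.25, "z": -0.01, "ax": 0, "ay": 0, "az": 1.334}, {"hand": 100, "x": -0.44, "y": -0.25, "z": -0.01, "ax": 0, "ay": 0, "az": 1.334}]'

```text
t: 1.1
tool_pos: [0.5253, 0.1946, 0.4143]
orientation: [-2.319, -2.119, 0.0]
force: [0.6, 1.0, -0.8]
opening: 0.0931
gripper_force: 0.0
```

carry_out --targets '[{"hand": 100, "x": 0, "y": 0, "z": 0, "ax": 0, "ay": 0, "az": 0}, {"hand": 100, "x": 0, "y": 0, "z": 0, "ax": 0, "ay": 0, "az": 0}, {"hand": 100, "x": 0, "y": 0, "z": 0, "ax": 0, "ay": 0, "az": 0}]'

```text
t: 1.48
tool_pos: [0.5236, 0.1975, 0.4144]
orientation: [-2.314, -2.124, 0.0]
force: [-0.1, -0.0, -0.1]
opening: 0.093
gripper_force: 0.0
```

```bash
python3 - <<'E'
from meas import *
p,im,d=look('wrist'); np.savez('w1.npz',im=im,d=d); cv2.imwrite('pics/w1.png',im); P=pts(p,d)
X,Y,Z=P[...,0],P[...,1],P[...,2]
h,s,v=cv2.split(cv2.cvtColor(im,cv2.COLOR_BGR2HSV))
near=(X>.35)&(X<.65)&(Y>.05)&(Y<.38)
rect(p,near&(h>8)&(h<25)&(s>120)&(v>120)&(Z>.05)&(Y>.21),.06,'carton')
rect(p,near&(Y>.08)&(Z>.028)&(Z<.046),.038,'deck')
rect(p,near&(Y>.1)&(Z>.076)&(Z<.1),.083,'packtop')
for nm,m in(('tealL',Y>.185),('tealR',Y<.185)): rect(p,near&(h>78)&(h<100)&(s>100)&m,.068,nm)
rect(p,near&(Y<.165)&(Y>.09)&(Z>.05)&(Z<.064),.056,'tin')
E
```

```text
carton n 2759 c 0.5477 0.2454 size 29.8 64.2 ang 82.2 px [266. 135.]
deck n 6924 c 0.5375 0.1888 size 172.9 108.8 ang 85.1 px [261. 172.]
packtop n 1173 c 0.5375 0.1894 size 39.3 43.2 ang 85.1 px [262. 186.]
tealL n 154 c 0.5396 0.2118 size 9.8 19.4 ang 85.1 px [262. 166.]
tealR n 58 c 0.5359 0.1612 size 4.0 17.7 ang 85.1 px [262. 205.]
tin n 671 c 0.539 0.1328 size 40.7 38.7 ang 86.9 px [266. 221.]
```

View pics/w1.png

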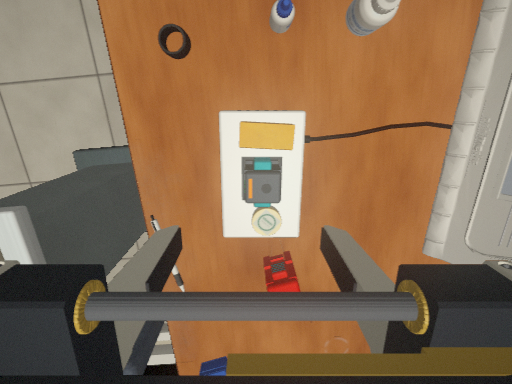

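The wrist view shows the carton at (266,135), pack at (262,185) and tin at (266,221), all consistent with the given sizes and layout. I'll go for the carton.

```bash
python3 -c "
from mv import *
goal(.5477,.2449,.0605,-7.8)"
```

```text
t 1.52 shift [0.0492 0.02   0.187 ] turn [-0.0003 -0.0001  0.0512] rows>= 3.1 q [0.27 0.02 1.59 0.   1.54 0.35] open 0.0927 f [ 0.1 -0.5  0.1]
```

carry_out --targets '[{"hand": 100, "x": 0.049, "y": 0.02, "z": 0.0, "ax": 0, "ay": 0, "az": 0.051}, {"hand": 100, "x": 0.049, "y": 0.02, "z": 0.05, "ax": 0, "ay": 0, "az": 0.051}, {"hand": 100, "x": 0.049, "y": 0.02, "z": 0.1, "ax": 0, "ay": 0, "az": 0.051}, {"hand": 100, "x": 0.049, "y": 0.02, "z": 0.14, "ax": 0, "ay": 0, "az": 0.051}, {"hand": 100, "x": 0.049, "y": 0.02, "z": 0.17, "ax": 0, "ay": 0, "az": 0.051}, {"hand": 100, "x": 0.049, "y": 0.02, "z": 0.187, "ax": 0, "ay": 0, "az": 0.051}, {"hand": 100, "x": 0.049, "y": 0.02, "z": 0.187, "ax": 0, "ay": 0, "az": 0.051}, {"hand": 100, "x": 0.049, "y": 0.02, "z": 0.187, "ax": 0, "ay": 0, "az": 0.051}]'

```text
t: 2.52
tool_pos: [0.5491, 0.244, 0.2293]
orientation: [2.368, 2.063, 0.003]
force: [-0.3, 1.0, -0.8]
opening: 0.093
gripper_force: 0.0
```

carry_out --targets '[{"hand": 40, "x": 0, "y": 0, "z": 0, "ax": 0, "ay": 0, "az": 0}, {"hand": 40, "x": 0, "y": 0, "z": 0, "ax": 0, "ay": 0, "az": 0}, {"hand": 40, "x": 0, "y": 0, "z": 0, "ax": 0, "ay": 0, "az": 0}, {"hand": 40, "x": 0, "y": 0, "z": 0, "ax": 0, "ay": 0, "az": 0}, {"hand": 40, "x": 0, "y": 0, "z": 0, "ax": 0, "ay": 0, "az": 0}]' --newtons 8

```text
t: 3.15
tool_pos: [0.5486, 0.2435, 0.228]
orientation: [2.369, 2.063, 0.0]
force: [-1.4, -0.2, 4.0]
opening: 0.0658
gripper_force: 8.0
```

carry_out --targets '[{"hand": 40, "x": 0, "y": 0, "z": -0.03, "ax": 0, "ay": 0, "az": 0}, {"hand": 40, "x": 0, "y": 0, "z": -0.08, "ax": 0, "ay": 0, "az": 0}, {"hand": 40, "x": 0, "y": 0, "z": -0.13, "ax": 0, "ay": 0, "az": 0}, {"hand": 40, "x": 0, "y": 0, "z": -0.16, "ax": 0, "ay": 0, "az": 0}, {"hand": 40, "x": 0, "y": 0, "z": -0.16, "ax": 0, "ay": 0, "az": 0}]'

```text
t: 3.78
tool_pos: [0.5494, 0.2437, 0.3909]
orientation: [2.368, 2.061, 0.009]
force: [0.3, 0.7, -1.6]
opening: 0.0658
gripper_force: 8.0
```

```bash
python3 -c "
from mv import *
goal(.432,-.188,.20,-75)"
```

```text
t 3.77 shift [-0.4439 -0.0569  0.0224] turn [ 0.0031 -0.0055  1.1709] rows>= 7.2 q [ 0.33  0.14  1.51 -0.    1.49  0.47] open 0.0658 f [ 0.3  0.7 -1.6]
```

carry_out --targets '[{"hand": 40, "x": -0.05, "y": -0.007, "z": 0.0, "ax": 0, "ay": 0, "az": 0.146}, {"hand": 40, "x": -0.11, "y": -0.014, "z": 0.0, "ax": 0, "ay": 0, "az": 0.3}, {"hand": 40, "x": -0.17, "y": -0.021, "z": 0.0, "ax": 0, "ay": 0, "az": 0.46}, {"hand": 40, "x": -0.23, "y": -0.028, "z": 0.0, "ax": 0, "ay": 0, "az": 0.62}, {"hand": 40, "x": -0.29, "y": -0.035, "z": 0.01, "ax": 0, "ay": 0, "az": 0.78}, {"hand": 40, "x": -0.35, "y": -0.042, "z": 0.02, "ax": 0, "ay": 0, "az": 0.93}, {"hand": 40, "x": -0.4, "y": -0.05, "z": 0.022, "ax": 0, "ay": 0, "az": 1.07}, {"hand": 40, "x": -0.444, "y": -0.057, "z": 0.022, "ax": 0, "ay": 0, "az": 1.171}]'

```text
t: 4.78
tool_pos: [0.4296, -0.1899, 0.363]
orientation: [-3.114, -0.402, 0.004]
force: [0.9, 0.8, -0.1]
opening: 0.066
gripper_force: 8.0
```

carry_out --targets '[{"hand": 40, "x": 0, "y": 0, "z": 0, "ax": 0, "ay": 0, "az": 0}, {"hand": 40, "x": 0, "y": 0, "z": 0, "ax": 0, "ay": 0, "az": 0}, {"hand": 40, "x": 0, "y": 0, "z": 0, "ax": 0, "ay": 0, "az": 0}, {"hand": 40, "x": 0, "y": 0, "z": 0, "ax": 0, "ay": 0, "az": 0}]'

```text
t: 5.28
tool_pos: [0.4313, -0.1875, 0.3654]
orientation: [-3.114, -0.413, 0.0]
force: [0.2, -0.4, -1.2]
opening: 0.0659
gripper_force: 8.0
```

```bash
cat > case.py <<'E'
from meas import *
import sys
p,im,d=look('wrist'); cv2.imwrite(sys.argv[1],im); P=pts(p,d)
X,Y,Z=P[...,0],P[...,1],P[...,2]
h,s,v=cv2.split(cv2.cvtColor(im,cv2.COLOR_BGR2HSV))
near=(X>.35)&(X<.52)&(Y<-.1)&(Y>-.28)
rect(p,near&(h>100)&(h<130)&(s>100)&(Z>.022)&(Z<.04),.03,'case')
m=(h>8)&(h<25)&(s>120)&(v>100)&(Z>.02)&(d>0)&(np.hypot(X-.432,Y+.188)<.06)&(Z>.03)
if m.sum()>20: zt=float(np.percentile(Z[m],70)); print('carton top z',zt); rect(p,m,zt,'carton')
p,im,d=look('top'); P=pts(p,d);h,s,v=cv2.split(cv2.cvtColor(im,cv2.COLOR_BGR2HSV))
m=(h>8)&(h<25)&(s>140)&(v>150)&(np.hypot(P[...,0]-.432,P[...,1]+.188)<.06)&(P[...,2]>.04)
if m.sum()>20: rect(p,m,.052,'carton top-cam')
E
python3 case.py pics/w2.png; python3 -c "
from mv import *
goal(.432,-.188,.20,-75)"
```

```text
case n 2168 c 0.4336 -0.1919 size 49.1 64.4 ang 15.1 px [254. 180.]
carton top z 0.29122273033784757
carton n 14236 c 0.4584 -0.2016 size 9.0 80.7 ang 15.1 px [328. 364.]
t 5.38 shift [ 0.0006  0.0004 -0.0014] turn [ 0.     -0.0001  0.0015] rows>= 0.0 q [-0.52 -0.21  1.89  0.    1.46  0.79] open 0.0656 f [ 0.4  0.4 -1.2]
```

View pics/w2.png

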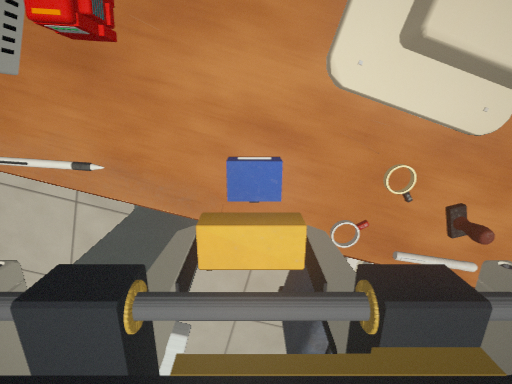

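The wrist view shows the blue case at (254,180), with the carton squarely in the fingers at (250,240) and parallel to it. I'll lower it.

```bash
python3 -c "
from mv import *
goal(.4325,-.191,.0535,-74.9)"
```

```text
t 5.38 shift [0.0003 0.0034 0.1451] turn [ 0.     -0.0001 -0.0002] rows>= 2.3 q [-0.52 -0.21  1.89  0.    1.46  0.79] open 0.0656 f [ 0.4  0.4 -1.2]
```

carry_out --targets '[{"hand": 40, "x": 0, "y": 0.0035, "z": 0.04, "ax": 0, "ay": 0, "az": 0}, {"hand": 40, "x": 0, "y": 0.0035, "z": 0.08, "ax": 0, "ay": 0, "az": 0}, {"hand": 40, "x": 0, "y": 0.0035, "z": 0.11, "ax": 0, "ay": 0, "az": 0}, {"hand": 40, "x": 0, "y": 0.0035, "z": 0.13, "ax": 0, "ay": 0, "az": 0}, {"hand": 40, "x": 0, "y": 0.0035, "z": 0.138, "ax": 0, "ay": 0, "az": 0}, {"hand": 40, "x": 0, "y": 0.0035, "z": 0.142, "ax": 0, "ay": 0, "az": 0}, {"hand": 40, "x": 0, "y": 0.0035, "z": 0.142, "ax": 0, "ay": 0, "az": 0}, {"hand": 40, "x": 0, "y": 0.0035, "z": 0.142, "ax": 0, "ay": 0, "az": 0}]'

```text
t: 6.38
tool_pos: [0.4323, -0.192, 0.2245]
orientation: [3.114, 0.41, 0.002]
force: [0.8, 0.0, -0.7]
opening: 0.0661
gripper_force: 8.0
```

carry_out --targets '[{"hand": 40, "x": 0, "y": 0, "z": 0.0015, "ax": 0, "ay": 0, "az": 0}, {"hand": 40, "x": 0, "y": 0, "z": 0.003, "ax": 0, "ay": 0, "az": 0}, {"hand": 40, "x": 0, "y": 0, "z": 0.003, "ax": 0, "ay": 0, "az": 0}, {"hand": 40, "x": 0, "y": 0, "z": 0.003, "ax": 0, "ay": 0, "az": 0}]'

```text
t: 6.88
tool_pos: [0.4319, -0.1919, 0.2206]
orientation: [-3.115, -0.41, 0.0]
force: [0.3, 0.4, -1.0]
opening: 0.066
gripper_force: 8.0
```

carry_out --targets '[{"hand": 40, "x": 0, "y": 0, "z": 0.001, "ax": 0, "ay": 0, "az": 0}, {"hand": 40, "x": 0, "y": 0, "z": 0.001, "ax": 0, "ay": 0, "az": 0}, {"hand": 40, "x": 0, "y": 0, "z": 0.001, "ax": 0, "ay": 0, "az": 0}]'

```text
t: 7.25
tool_pos: [0.432, -0.1919, 0.22]
orientation: [3.115, 0.41, 0.0]
force: [-2.3, 1.0, 5.7]
opening: 0.0662
gripper_force: 8.0
```

Contact at 5.7 N. I'll open and retreat.

carry_out --targets '[{"hand": 100, "x": 0, "y": 0, "z": 0, "ax": 0, "ay": 0, "az": 0}, {"hand": 100, "x": 0, "y": 0, "z": 0, "ax": 0, "ay": 0, "az": 0}, {"hand": 100, "x": 0, "y": 0, "z": 0, "ax": 0, "ay": 0, "az": 0}, {"hand": 100, "x": 0, "y": 0, "z": 0, "ax": 0, "ay": 0, "az": 0}, {"hand": 100, "x": 0, "y": 0, "z": -0.02, "ax": 0, "ay": 0, "az": 0}, {"hand": 100, "x": 0, "y": 0, "z": -0.06, "ax": 0, "ay": 0, "az": 0}, {"hand": 100, "x": 0, "y": 0, "z": -0.11, "ax": 0, "ay": 0, "az": 0}, {"hand": 100, "x": 0, "y": 0, "z": -0.16, "ax": 0, "ay": 0, "az": 0}]'

```text
t: 8.25
tool_pos: [0.4316, -0.1917, 0.381]
orientation: [-3.115, -0.41, 0.0]
force: [1.1, -0.3, -0.1]
opening: 0.0929
gripper_force: 0.0
```

carry_out --targets '[{"hand": 100, "x": 0, "y": 0, "z": 0, "ax": 0, "ay": 0, "az": 0}, {"hand": 100, "x": 0, "y": 0, "z": 0, "ax": 0, "ay": 0, "az": 0}, {"hand": 100, "x": 0, "y": 0, "z": 0, "ax": 0, "ay": 0, "az": 0}]'

```text
t: 8.62
tool_pos: [0.4315, -0.1916, 0.3777]
orientation: [-3.113, -0.41, 0.004]
force: [-0.3, 0.8, -0.6]
opening: 0.0932
gripper_force: 0.0
```

```bash
python3 case.py pics/w3.png; python3 -c "
from mv import *
goal(.5388,.1323,.2,-5)"
```

```text
case n 470 c 0.4534 -0.1864 size 6.1 63.0 ang 16.1 px [251. 160.]
carton top z 0.30464107159829323
carton n 7910 c 0.4608 -0.2099 size 8.8 61.3 ang 15.1 px [351. 365.]
t 8.72 shift [ 0.1874 -0.2851  0.0112] turn [-3.0000e-03  5.0000e-04 -1.2218e+00] rows>= 6.5 q [-0.53 -0.21  1.87 -0.    1.49  0.78] open 0.093 f [ 0.1 -0.4 -0.1]
```

View pics/w3.png

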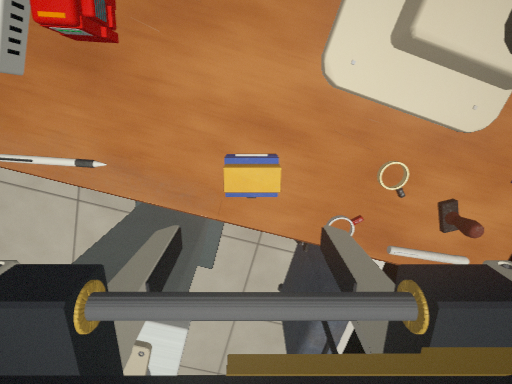

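The wrist view shows the carton flat on the case at (252,180), parallel to it. I'll measure its centre now, then fetch the tin.

```bash
python3 - <<'E'
from meas import *
im=cv2.imread('pics/w3.png'); p=camera_params('wrist'); h,s,v=cv2.split(cv2.cvtColor(im,cv2.COLOR_BGR2HSV))
r=np.mgrid[0:384,0:512][0]
m=(h>14)&(h<30)&(s>150)&(v>150)&(r<215)&(r>140); rect(p,m,.052,'carton')
b=(h>100)&(h<130)&(s>100)&(r>140)&(r<215); b[:,:210]=0;b[:,295:]=0; rect(p,b,.03,'case all')
E
```

```text
carton n 1899 c 0.4372 -0.1955 size 35.6 79.0 ang 17.1 px [255. 179.]
case all n 470 c 0.4535 -0.1865 size 6.1 63.0 ang 16.1 px [251. 160.]
```

carry_out --targets '[{"hand": 100, "x": 0.025, "y": -0.035, "z": 0.0, "ax": 0, "ay": 0, "az": -0.15}, {"hand": 100, "x": 0.05, "y": -0.075, "z": 0.0, "ax": 0, "ay": 0, "az": -0.32}, {"hand": 100, "x": 0.08, "y": -0.12, "z": 0.0, "ax": 0, "ay": 0, "az": -0.5}, {"hand": 100, "x": 0.11, "y": -0.165, "z": 0.0, "ax": 0, "ay": 0, "az": -0.68}, {"hand": 100, "x": 0.135, "y": -0.205, "z": 0.0, "ax": 0, "ay": 0, "az": -0.86}, {"hand": 100, "x": 0.16, "y": -0.245, "z": 0.0, "ax": 0, "ay": 0, "az": -1.04}, {"hand": 100, "x": 0.187, "y": -0.285, "z": 0.0, "ax": 0, "ay": 0, "az": -1.222}, {"hand": 100, "x": 0.187, "y": -0.285, "z": 0.01, "ax": 0, "ay": 0, "az": -1.222}]'

```text
t: 9.72
tool_pos: [0.5392, 0.1347, 0.3691]
orientation: [-2.31, -2.129, -0.001]
force: [-0.7, -0.2, -0.0]
opening: 0.0928
gripper_force: 0.0
```

carry_out --targets '[{"hand": 100, "x": 0, "y": 0, "z": 0, "ax": 0, "ay": 0, "az": 0}, {"hand": 100, "x": 0, "y": 0, "z": 0, "ax": 0, "ay": 0, "az": 0}]'

```text
t: 9.98
tool_pos: [0.5385, 0.1308, 0.3692]
orientation: [-2.318, -2.12, 0.002]
force: [0.3, -0.2, -0.1]
opening: 0.0927
gripper_force: 0.0
```

```bash
cat > ch.py <<'E'
from meas import *
p,im,d=look('wrist'); cv2.imwrite('pics/w4.png',im); P=pts(p,d)
X,Y,Z=P[...,0],P[...,1],P[...,2]
h,s,v=cv2.split(cv2.cvtColor(im,cv2.COLOR_BGR2HSV))
near=(X>.35)&(X<.65)&(Y>.05)&(Y<.38)
rect(p,near&(Y>.08)&(Z>.028)&(Z<.1),.038,'deck')
rect(p,near&(Y>.1)&(Z>.076)&(Z<.1),.083,'packtop')
rect(p,near&(Y<.165)&(Y>.09)&(Z>.05)&(Z<.064),.056,'tin')
E
python3 ch.py; python3 -c "
from mv import *
goal(.5388,.1325,.059,-5)"
```

```text
deck n 15830 c 0.5376 0.1875 size 173.9 108.6 ang 85.1 px [244. 122.]
packtop n 1889 c 0.5376 0.1879 size 39.4 43.1 ang 85.8 px [244. 135.]
tin n 1003 c 0.5396 0.1321 size 39.2 39.9 ang 39.6 px [251. 182.]
t 10.03 shift [ 0.0018 -0.      0.1436] turn [-0.0002  0.0002 -0.002 ] rows>= 2.3 q [ 0.15  0.03  1.66 -0.    1.45  0.24] open 0.0932 f [-0.2 -0.   1. ]
```

carry_out --targets '[{"hand": 100, "x": 0.0015, "y": 0, "z": 0.04, "ax": 0, "ay": 0, "az": 0}, {"hand": 100, "x": 0.0015, "y": 0, "z": 0.08, "ax": 0, "ay": 0, "az": 0}, {"hand": 100, "x": 0.0015, "y": 0, "z": 0.115, "ax": 0, "ay": 0, "az": 0}, {"hand": 100, "x": 0.0015, "y": 0, "z": 0.135, "ax": 0, "ay": 0, "az": 0}, {"hand": 100, "x": 0.0015, "y": 0, "z": 0.141, "ax": 0, "ay": 0, "az": 0}, {"hand": 100, "x": 0.0015, "y": 0, "z": 0.141, "ax": 0, "ay": 0, "az": 0}, {"hand": 100, "x": 0.0015, "y": 0, "z": 0.141, "ax": 0, "ay": 0, "az": 0}]'

```text
t: 10.9
tool_pos: [0.5397, 0.1334, 0.2303]
orientation: [2.315, 2.122, 0.003]
force: [-0.5, 0.4, 0.0]
opening: 0.0931
gripper_force: 0.0
```

carry_out --targets '[{"hand": 20, "x": 0, "y": 0, "z": 0, "ax": 0, "ay": 0, "az": 0}, {"hand": 20, "x": 0, "y": 0, "z": 0, "ax": 0, "ay": 0, "az": 0}, {"hand": 20, "x": 0, "y": 0, "z": 0, "ax": 0, "ay": 0, "az": 0}, {"hand": 20, "x": 0, "y": 0, "z": 0, "ax": 0, "ay": 0, "az": 0}, {"hand": 20, "x": 0, "y": 0, "z": 0, "ax": 0, "ay": 0, "az": 0}, {"hand": 20, "x": 0, "y": 0, "z": 0, "ax": 0, "ay": 0, "az": 0}, {"hand": 20, "x": 0, "y": 0, "z": 0, "ax": 0, "ay": 0, "az": 0}]'

```text
t: 11.78
tool_pos: [0.5389, 0.1334, 0.2286]
orientation: [-2.316, -2.123, 0.0]
force: [0.6, 1.1, -0.3]
opening: 0.0397
gripper_force: 8.0
```

carry_out --targets '[{"hand": 20, "x": 0, "y": 0, "z": -0.03, "ax": 0, "ay": 0, "az": 0}, {"hand": 20, "x": 0, "y": 0, "z": -0.08, "ax": 0, "ay": 0, "az": 0}, {"hand": 20, "x": 0, "y": 0, "z": -0.13, "ax": 0, "ay": 0, "az": 0}, {"hand": 20, "x": 0, "y": 0, "z": -0.17, "ax": 0, "ay": 0, "az": 0}, {"hand": 20, "x": 0, "y": 0, "z": -0.17, "ax": 0, "ay": 0, "az": 0}]'

```text
t: 12.4
tool_pos: [0.5399, 0.1335, 0.4032]
orientation: [2.313, 2.12, 0.01]
force: [0.2, 0.7, -0.8]
opening: 0.0402
gripper_force: 8.0
```

```bash
python3 -c "
from mv import *
goal(.432,-.191,.23,-75)"
```

```text
t 12.4 shift [-0.3327 -0.0794  0.005 ] turn [ 0.0055 -0.0062  1.222 ] rows>= 6.5 q [0.15 0.01 1.62 0.   1.51 0.24] open 0.0402 f [ 0.2  0.7 -0.8]
```

carry_out --targets '[{"hand": 20, "x": -0.03, "y": -0.007, "z": 0.0, "ax": 0, "ay": 0, "az": 0.12}, {"hand": 20, "x": -0.075, "y": -0.018, "z": 0.0, "ax": 0, "ay": 0, "az": 0.28}, {"hand": 20, "x": -0.12, "y": -0.029, "z": 0.0, "ax": 0, "ay": 0, "az": 0.45}, {"hand": 20, "x": -0.165, "y": -0.04, "z": 0.0, "ax": 0, "ay": 0, "az": 0.62}, {"hand": 20, "x": -0.21, "y": -0.05, "z": 0.0, "ax": 0, "ay": 0, "az": 0.79}, {"hand": 20, "x": -0.255, "y": -0.06, "z": 0.003, "ax": 0, "ay": 0, "az": 0.96}, {"hand": 20, "x": -0.3, "y": -0.072, "z": 0.005, "ax": 0, "ay": 0, "az": 1.11}, {"hand": 20, "x": -0.333, "y": -0.079, "z": 0.005, "ax": 0, "ay": 0, "az": 1.222}]'

```text
t: 13.4
tool_pos: [0.4301, -0.193, 0.3917]
orientation: [-3.114, -0.402, 0.003]
force: [-0.0, 0.9, -0.7]
opening: 0.0396
gripper_force: 8.0
```

carry_out --targets '[{"hand": 20, "x": 0, "y": 0, "z": 0, "ax": 0, "ay": 0, "az": 0}, {"hand": 20, "x": 0, "y": 0, "z": 0, "ax": 0, "ay": 0, "az": 0}, {"hand": 20, "x": 0, "y": 0, "z": 0, "ax": 0, "ay": 0, "az": 0}]'

```text
t: 13.78
tool_pos: [0.4315, -0.1906, 0.3931]
orientation: [-3.114, -0.413, 0.001]
force: [0.3, 0.1, 0.8]
opening: 0.0397
gripper_force: 8.0
```

```bash
cat > ct.py <<'E'
from meas import *
import sys
p,im,d=look('wrist'); cv2.imwrite(sys.argv[1],im); P=pts(p,d); X,Y,Z=P[...,0],P[...,1],P[...,2]
h,s,v=cv2.split(cv2.cvtColor(im,cv2.COLOR_BGR2HSV)); near=np.hypot(X-.433,Y+.191)<.055
rect(p,near&(h>14)&(h<30)&(s>150)&(v>130)&(Z>.044)&(Z<.06),.052,'carton')
rect(p,near&(h>100)&(h<130)&(s>100)&(Z>.022)&(Z<.04),.03,'case far strip')
m=near&(Z>.062)&(Z<.08)
if m.sum()>50: rect(p,m,.07,'tin')
E
python3 ct.py pics/w5.png; python3 -c "
from mv import *
goal(.433,-.192,.23,-75)"
```

```text
carton n 1366 c 0.4361 -0.1918 size 31.0 65.5 ang 15.1 px [252. 176.]
case far strip n 492 c 0.4534 -0.1867 size 6.4 62.0 ang 15.1 px [252. 158.]
t 13.82 shift [ 0.001   0.0017 -0.0037] turn [-0.0005  0.0002  0.0021] rows>= 0.1 q [-0.52 -0.22  1.85  0.    1.51  0.78] open 0.0399 f [ 0.6 -0.4 -0.5]
```

View pics/w5.png

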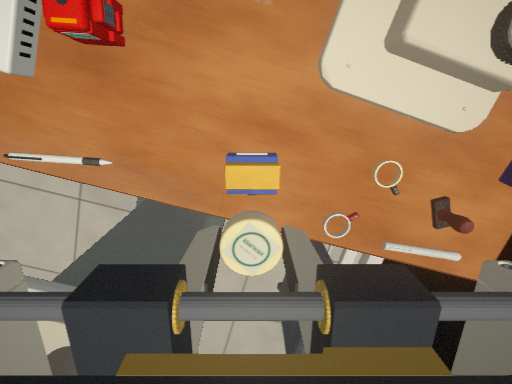

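The tin is held level at (251,245), and the carton on the case is at (252,176). I'll check the tin's offset in the hand from this picture.

```bash
python3 - <<'E'
from meas import *
from mv import goal
im=cv2.imread('pics/w5.png'); p=camera_params('wrist'); s=read_state(); d=read_camera('wrist')[1]; Z=pts(p,d)[...,2]
zt=s['tool_pos'][2]-.1906+.018
m=abs(Z-zt)<.006; m[:205]=0;m[285:]=0;m[:,215:][:,75:]=0;m[:,:215]=0
print(zt,np.median(Z[m])); rect(p,m,zt,'tin top'); print(s['tool_pos'])
goal(.4365,-.1915,.0765,-75)
E
```

```text
0.22071183343897235 0.220447217211382
tin top n 3222 c 0.4337 -0.1919 size 40.9 45.5 ang 15.1 px [251. 246.]
[ 0.43156854 -0.19062207  0.39331183]
t 13.88 shift [0.0046 0.0021 0.1499] turn [-0.0003  0.0001  0.002 ] rows>= 2.4 q [-0.52 -0.22  1.85  0.    1.51  0.78] open 0.0399 f [ 0.2  0.4 -0.6]
```

carry_out --targets '[{"hand": 20, "x": 0.0035, "y": 0.002, "z": 0.04, "ax": 0, "ay": 0, "az": 0}, {"hand": 20, "x": 0.0035, "y": 0.002, "z": 0.08, "ax": 0, "ay": 0, "az": 0}, {"hand": 20, "x": 0.0035, "y": 0.002, "z": 0.115, "ax": 0, "ay": 0, "az": 0}, {"hand": 20, "x": 0.0035, "y": 0.002, "z": 0.135, "ax": 0, "ay": 0, "az": 0}, {"hand": 20, "x": 0.0035, "y": 0.002, "z": 0.144, "ax": 0, "ay": 0, "az": 0}, {"hand": 20, "x": 0.0035, "y": 0.002, "z": 0.147, "ax": 0, "ay": 0, "az": 0}, {"hand": 20, "x": 0.0035, "y": 0.002, "z": 0.147, "ax": 0, "ay": 0, "az": 0}, {"hand": 20, "x": 0.0035, "y": 0.002, "z": 0.147, "ax": 0, "ay": 0, "az": 0}]'

```text
t: 14.88
tool_pos: [0.4356, -0.1928, 0.2476]
orientation: [3.114, 0.41, 0.002]
force: [-0.1, -0.1, -1.3]
opening: 0.04
gripper_force: 8.0
```

carry_out --targets '[{"hand": 20, "x": 0, "y": 0, "z": 0.001, "ax": 0, "ay": 0, "az": 0}, {"hand": 20, "x": 0, "y": 0, "z": 0.001, "ax": 0, "ay": 0, "az": 0}, {"hand": 20, "x": 0, "y": 0, "z": 0.001, "ax": 0, "ay": 0, "az": 0}]'

```text
t: 15.25
tool_pos: [0.4352, -0.1926, 0.2457]
orientation: [3.115, 0.41, 0.0]
force: [-1.2, 0.7, -0.9]
opening: 0.0399
gripper_force: 8.0
```

carry_out --targets '[{"hand": 20, "x": 0, "y": 0, "z": 0.002, "ax": 0, "ay": 0, "az": 0}, {"hand": 20, "x": 0, "y": 0, "z": 0.0025, "ax": 0, "ay": 0, "az": 0}, {"hand": 20, "x": 0, "y": 0, "z": 0.0025, "ax": 0, "ay": 0, "az": 0}, {"hand": 20, "x": 0, "y": 0, "z": 0.0025, "ax": 0, "ay": 0, "az": 0}]'

```text
t: 15.75
tool_pos: [0.4352, -0.1926, 0.2431]
orientation: [-3.115, -0.41, 0.0]
force: [0.2, -0.4, -0.4]
opening: 0.0399
gripper_force: 8.0
```

carry_out --targets '[{"hand": 20, "x": 0, "y": 0, "z": 0.0007, "ax": 0, "ay": 0, "az": 0}, {"hand": 20, "x": 0, "y": 0, "z": 0.0007, "ax": 0, "ay": 0, "az": 0}, {"hand": 20, "x": 0, "y": 0, "z": 0.0007, "ax": 0, "ay": 0, "az": 0}]'

```text
t: 16.12
tool_pos: [0.4352, -0.1926, 0.2426]
orientation: [3.115, 0.41, 0.0]
force: [0.1, -0.2, 2.4]
opening: 0.0394
gripper_force: 8.0
```

Contact. I'll release and retreat.

carry_out --targets '[{"hand": 100, "x": 0, "y": 0, "z": 0, "ax": 0, "ay": 0, "az": 0}, {"hand": 100, "x": 0, "y": 0, "z": 0, "ax": 0, "ay": 0, "az": 0}, {"hand": 100, "x": 0, "y": 0, "z": 0, "ax": 0, "ay": 0, "az": 0}, {"hand": 100, "x": 0, "y": 0, "z": 0, "ax": 0, "ay": 0, "az": 0}, {"hand": 100, "x": 0, "y": 0, "z": -0.02, "ax": 0, "ay": 0, "az": 0}, {"hand": 100, "x": 0, "y": 0, "z": -0.06, "ax": 0, "ay": 0, "az": 0}, {"hand": 100, "x": 0, "y": 0, "z": -0.11, "ax": 0, "ay": 0, "az": 0}, {"hand": 100, "x": 0, "y": 0, "z": -0.15, "ax": 0, "ay": 0, "az": 0}]'

```text
t: 17.12
tool_pos: [0.4352, -0.1925, 0.3945]
orientation: [3.114, 0.41, 0.002]
force: [0.4, 0.4, -0.5]
opening: 0.0932
gripper_force: 0.0
```

carry_out --targets '[{"hand": 100, "x": 0, "y": 0, "z": 0, "ax": 0, "ay": 0, "az": 0}, {"hand": 100, "x": 0, "y": 0, "z": 0, "ax": 0, "ay": 0, "az": 0}, {"hand": 100, "x": 0, "y": 0, "z": 0, "ax": 0, "ay": 0, "az": 0}]'

```text
t: 17.5
tool_pos: [0.4348, -0.1923, 0.3907]
orientation: [-3.113, -0.41, 0.004]
force: [0.0, 1.1, -0.9]
opening: 0.0929
gripper_force: 0.0
```

```bash
python3 ct.py pics/w6.png; python3 -c "
from mv import *
goal(.537,.188,.23,85);goal(.537,.188,.23,-5)"
```

```text
carton n 602 c 0.4307 -0.1705 size 31.6 21.3 ang 13.3 px [230. 178.]
case far strip n 385 c 0.4535 -0.1868 size 6.3 63.0 ang 15.0 px [250. 160.]
tin n 955 c 0.4365 -0.1928 size 38.9 38.8 ang 15.0 px [251. 182.]
t 17.55 shift [ 0.1971 -0.3409 -0.006 ] turn [-0.0016  0.0023  0.3491] rows>= 6.3 q [-0.52 -0.2   1.84 -0.    1.51  0.78] open 0.0929 f [-0.3  0.3 -0. ]
t 17.55 shift [ 0.1971 -0.3409 -0.006 ] turn [-3.0000e-03  5.0000e-04 -1.2217e+00] rows>= 6.5 q [-0.52 -0.2   1.84 -0.    1.51  0.78] open 0.0929 f [-0.3  0.3 -0. ]
```

View pics/w6.png

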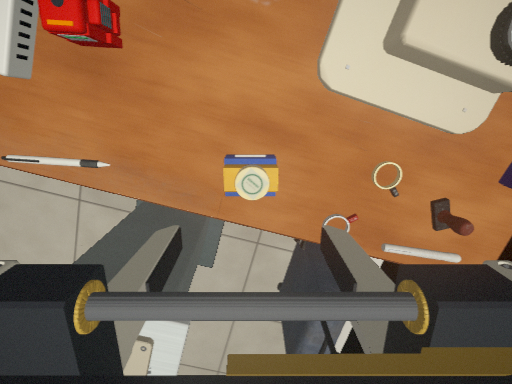

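The tin is centred on the carton at (252,183), within about 1 mm. Next I'll hover over the pack with the closing axis along the charger's y.

carry_out --targets '[{"hand": 100, "x": 0.02, "y": -0.04, "z": -0.005, "ax": 0, "ay": 0, "az": 0.04}, {"hand": 100, "x": 0.05, "y": -0.09, "z": -0.005, "ax": 0, "ay": 0, "az": 0.09}, {"hand": 100, "x": 0.08, "y": -0.14, "z": -0.005, "ax": 0, "ay": 0, "az": 0.14}, {"hand": 100, "x": 0.11, "y": -0.19, "z": -0.005, "ax": 0, "ay": 0, "az": 0.2}, {"hand": 100, "x": 0.14, "y": -0.24, "z": -0.005, "ax": 0, "ay": 0, "az": 0.25}, {"hand": 100, "x": 0.17, "y": -0.29, "z": -0.005, "ax": 0, "ay": 0, "az": 0.3}, {"hand": 100, "x": 0.19, "y": -0.325, "z": -0.005, "ax": 0, "ay": 0, "az": 0.34}, {"hand": 100, "x": 0.197, "y": -0.341, "z": -0.005, "ax": 0, "ay": 0, "az": 0.349}]'

```text
t: 18.55
tool_pos: [0.5371, 0.1901, 0.3957]
orientation: [3.138, -0.134, -0.004]
force: [-0.4, 0.3, -0.0]
opening: 0.0929
gripper_force: 0.0
```

carry_out --targets '[{"hand": 100, "x": 0, "y": 0, "z": 0.03, "ax": 0, "ay": 0, "az": 0}, {"hand": 100, "x": 0, "y": 0, "z": 0.03, "ax": 0, "ay": 0, "az": 0}, {"hand": 100, "x": 0, "y": 0, "z": 0.03, "ax": 0, "ay": 0, "az": 0}, {"hand": 100, "x": 0, "y": 0, "z": 0.03, "ax": 0, "ay": 0, "az": 0}]'

```text
t: 19.05
tool_pos: [0.5376, 0.1876, 0.3686]
orientation: [-3.138, 0.138, -0.002]
force: [-0.7, -0.5, 1.2]
opening: 0.0928
gripper_force: 0.0
```

```bash
cat > pk.py <<'E'
from meas import *
from mv import goal
p,im,d=look('wrist'); cv2.imwrite('pics/w7.png',im); P=pts(p,d)
X,Y,Z=P[...,0],P[...,1],P[...,2]
h,s,v=cv2.split(cv2.cvtColor(im,cv2.COLOR_BGR2HSV)); near=(X>.35)&(X<.65)&(Y>.05)&(Y<.38)
rect(p,near&(Y>.08)&(Z>.025)&(Z<.1),.038,'deck')
rect(p,near&(Y>.1)&(Z>.076)&(Z<.1),.083,'packtop')
rect(p,near&(h>78)&(h<100)&(s>100),.068,'teal both')
goal(.537,.188,.0605,-95)
E
python3 pk.py
```

```text
deck n 14141 c 0.5397 0.1874 size 174.0 108.8 ang 85.0 px [250. 178.]
packtop n 1589 c 0.5394 0.1874 size 39.1 43.6 ang 85.0 px [250. 192.]
teal both n 339 c 0.5369 0.1621 size 8.5 20.1 ang 85.0 px [274. 189.]
t 19.1 shift [-0.0008 -0.0003  0.1412] turn [-0.0006 -0.0017 -0.0005] rows>= 2.3 q [0.25 0.07 1.62 0.   1.45 1.9 ] open 0.093 f [-0.5  0.6  0.1]
```

View pics/w7.png

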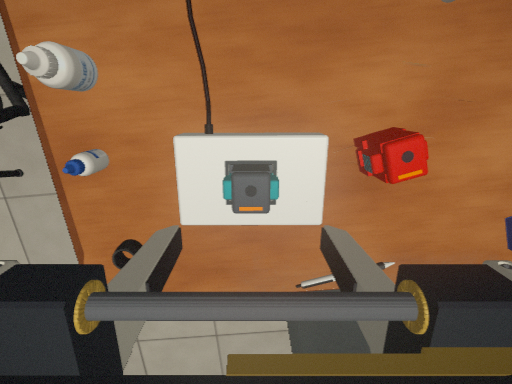

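The dark pack with both teal catches is at (250,190), and its deck neighbours are gone. The red look-alike is at (400,155), well clear. I'll descend.

carry_out --targets '[{"hand": 100, "x": -0.0005, "y": 0, "z": 0.04, "ax": 0, "ay": -0.0015, "az": 0}, {"hand": 100, "x": -0.0005, "y": 0, "z": 0.08, "ax": 0, "ay": -0.0015, "az": 0}, {"hand": 100, "x": -0.0005, "y": 0, "z": 0.115, "ax": 0, "ay": -0.0015, "az": 0}, {"hand": 100, "x": -0.0005, "y": 0, "z": 0.132, "ax": 0, "ay": -0.0015, "az": 0}, {"hand": 100, "x": -0.0005, "y": 0, "z": 0.138, "ax": 0, "ay": -0.0015, "az": 0}, {"hand": 100, "x": -0.0005, "y": 0, "z": 0.138, "ax": 0, "ay": -0.0015, "az": 0}, {"hand": 100, "x": -0.0005, "y": 0, "z": 0.138, "ax": 0, "ay": -0.0015, "az": 0}, {"hand": 100, "x": -0.0005, "y": 0, "z": 0.138, "ax": 0, "ay": -0.0015, "az": 0}]'

```text
t: 20.1
tool_pos: [0.5372, 0.188, 0.2306]
orientation: [-3.138, 0.137, -0.001]
force: [0.1, -1.0, -0.1]
opening: 0.0931
gripper_force: 0.0
```

```bash
python3 -c "
from mv import *
goal(.5375,.1874,.0605,-95)"
```

```text
t 20.1 shift [0.0003 0.0006 0.0031] turn [-0.0007 -0.0003  0.0001] rows>= 0.1 q [0.25 0.2  1.74 0.   1.2  1.9 ] open 0.0931 f [ 0.1 -1.  -0.1]
```

carry_out --targets '[{"hand": 100, "x": 0, "y": 0.0005, "z": 0.0025, "ax": 0, "ay": 0, "az": 0}, {"hand": 100, "x": 0, "y": 0.0005, "z": 0.0025, "ax": 0, "ay": 0, "az": 0}, {"hand": 40, "x": 0, "y": 0.0005, "z": 0.0025, "ax": 0, "ay": 0, "az": 0}, {"hand": 40, "x": 0, "y": 0.0005, "z": 0.0025, "ax": 0, "ay": 0, "az": 0}, {"hand": 40, "x": 0, "y": 0.0005, "z": 0.0025, "ax": 0, "ay": 0, "az": 0}, {"hand": 40, "x": 0, "y": 0.0005, "z": 0.0025, "ax": 0, "ay": 0, "az": 0}, {"hand": 40, "x": 0, "y": 0.0005, "z": 0.0025, "ax": 0, "ay": 0, "az": 0}, {"hand": 40, "x": 0, "y": 0.0005, "z": 0.0025, "ax": 0, "ay": 0, "az": 0}]' --newtons 25

```text
t: 21.1
tool_pos: [0.5368, 0.1876, 0.2275]
orientation: [-3.138, 0.137, 0.002]
force: [-1.0, 0.5, 4.7]
opening: 0.0442
gripper_force: 25.0
```

carry_out --targets '[{"hand": 40, "x": 0, "y": 0, "z": -0.004, "ax": 0, "ay": 0, "az": 0}, {"hand": 40, "x": 0, "y": 0, "z": -0.008, "ax": 0, "ay": 0, "az": 0}, {"hand": 40, "x": 0, "y": 0, "z": -0.012, "ax": 0, "ay": 0, "az": 0}, {"hand": 40, "x": 0, "y": 0, "z": -0.012, "ax": 0, "ay": 0, "az": 0}]'

```text
t: 21.6
tool_pos: [0.5369, 0.1873, 0.2394]
orientation: [3.139, -0.137, -0.001]
force: [0.6, 0.6, -2.5]
opening: 0.0438
gripper_force: 25.0
```

carry_out --targets '[{"hand": 40, "x": 0, "y": 0, "z": -0.01, "ax": 0, "ay": 0, "az": 0}, {"hand": 40, "x": 0, "y": 0, "z": -0.022, "ax": 0, "ay": 0, "az": 0}, {"hand": 40, "x": 0, "y": 0, "z": -0.04, "ax": 0, "ay": 0, "az": 0}, {"hand": 40, "x": 0, "y": 0, "z": -0.065, "ax": 0, "ay": 0, "az": 0}, {"hand": 40, "x": 0, "y": 0, "z": -0.095, "ax": 0, "ay": 0, "az": 0}, {"hand": 40, "x": 0, "y": 0, "z": -0.12, "ax": 0, "ay": 0, "az": 0}, {"hand": 40, "x": 0, "y": 0, "z": -0.135, "ax": 0, "ay": 0, "az": 0}, {"hand": 40, "x": 0, "y": 0, "z": -0.14, "ax": 0, "ay": 0, "az": 0}]'

```text
t: 22.6
tool_pos: [0.5371, 0.1873, 0.3806]
orientation: [-3.138, 0.137, -0.001]
force: [0.0, -0.3, -3.1]
opening: 0.0434
gripper_force: 25.0
```

carry_out --targets '[{"hand": 40, "x": 0, "y": 0, "z": 0, "ax": 0, "ay": 0, "az": 0}, {"hand": 40, "x": 0, "y": 0, "z": 0, "ax": 0, "ay": 0, "az": 0}, {"hand": 40, "x": 0, "y": 0, "z": 0, "ax": 0, "ay": 0, "az": 0}, {"hand": 40, "x": 0, "y": 0, "z": 0, "ax": 0, "ay": 0, "az": 0}, {"hand": 40, "x": 0, "y": 0, "z": 0, "ax": 0, "ay": 0, "az": 0}]'

```text
t: 23.22
tool_pos: [0.5368, 0.1874, 0.3787]
orientation: [3.139, -0.137, -0.003]
force: [-0.4, 0.2, -2.4]
opening: 0.044
gripper_force: 25.0
```

```bash
python3 - <<'E'
from meas import *
a=look('wrist'); b=look('scene'); P=pts(a[0],a[2])
m=(np.hypot(P[...,0]-.5372,P[...,1]-.1874)<.03)&(P[...,2]>.1)&(P[...,2]<.26)
print('pack top z',np.percentile(P[...,2][m],[5,50,80,95]).round(3))
cv2.imwrite('pics/f.png',np.hstack([cv2.resize(a[1],(400,300)),cv2.resize(b[1][60:260,100:367],(400,300))]))
print(read_state()['tool_pos'],read_state()['opening'])
E
```

```text
pack top z [0.179 0.233 0.234 0.25 ]
[0.53688796 0.18737134 0.37885516] 0.04352800490716741
```

View pics/f.png

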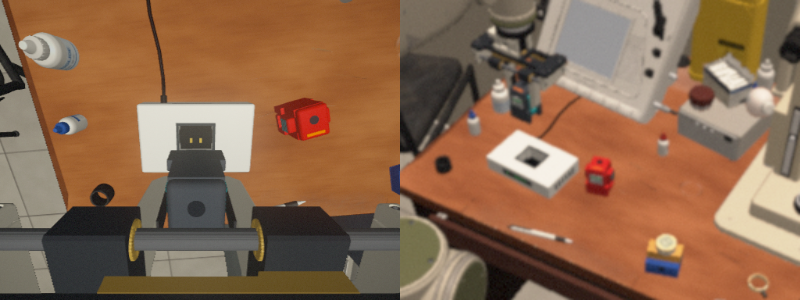

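The wrist half shows the pack upright in the fingers at (197,200) and the pocket empty at (197,138). The scene half shows the stack intact at (664,253). The pack's top is at 0.234 m, so its underside is about 12 cm above the deck.

```bash
python3 -c "
from plant import robot
print(robot.close_job())"
```

```text
the job is handed in; nothing more can be done
None
```

The job is handed in, with no verdict returned: the carton and tin are stacked on the case, and the pack is held upright by both catches with its underside about 12 cm above the deck.

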